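# Start the loaded bay of a twin rock tumbler

### The job

Start the tumbler for its one loaded bay: with a fingertip, push the toggle lever that stands on the barrel's side of the control panel over, away from the robot, until it snaps into its run position; then press down the raised far end of the black rocker switch until it snaps on. Leave the toggle on the covered bay's side off. Everything is only touched: pick up nothing, and leave the barrel, the roller cover and the things lying about where they are.

Things in the scene. Friction and masses are not known exactly. Their poses are not given: they have to be found in the camera images.
- tumbler: Fixed grey twin rotary rock tumbler, 240 mm deep (x), 420 mm wide (y). Origin on the shelf under the middle of its centre tower; x points to its back, away from the robot, y to its left, z up. Roller bays at y = +140 mm (left) and -140 mm (right): one carries the barrel, the other the roller cover. The tower is 130 mm wide, 215 mm deep (x -95 to 120 mm)
- panel_mid (a point): Middle of the control panel on the tower, on its surface (tumbler x = -20, y = 0, z = 140 mm). The panel faces up, tilted 0.2 rad towards the robot: it rises 0.203 mm per mm of x, from x = -95 to 50 mm; behind it a flat ledge, z = 155 mm, to x = 120 mm. On it: a steel toggle lever left and one right (y = +42, -42 mm) and, nearer the robot in the middle, the black rocker switch.
- toggle_left (a joint): Left toggle lever (tumbler's y = +42 mm), for the left bay. 0 = off, leaning towards the robot; 0.6 rad = run, leaning away. It swings about the tumbler's y axis, spring-loaded over centre: below 0.3 it snaps back to 0, above 0.3 it snaps by itself to 0.6. About 4 to 5 N at the tip moves it.
- toggle_right (a joint): Right toggle lever (tumbler's y = -42 mm), for the right bay. Same values and behaviour as the left one.
- toggle_left_tip (a point): Rounded tip of the left lever, a steel bat handle 8 mm thick here, 5.6 mm at its pivot; this point is 30 mm from the pivot, 4 mm below the very end. Pivot 6 mm above the panel, at tumbler x = 3, z = 151 mm. Off: leans 0.5 rad from vertical to the robot (tip at x = -11, z = 177 mm); run: 0.1 rad away from it (x = 6, z = 181 mm).
- toggle_right_tip (a point): The same point of the right toggle lever, at y = -42 mm.
- rocker (a joint): Black main power rocker, 29 mm long (x), 20 mm wide, in a bezel 43 by 32 mm, 2 mm high. Pivot in the panel's surface at tumbler x = -59, y = 0, z = 132 mm, axis along y. 0 = off, the end farther from the robot raised; 0.4 rad = on, that end down, the near end raised. Spring-loaded: beyond mid-throw (0.2) it snaps over by itself. About 3 to 4 N at its end moves it.
- rocker_far_end (a point): Point on the top face of the rocker's far half, 12 mm from the middle of the rocker (2.5 mm short of its far edge). Off: about 7.5 mm above the panel; at mid-throw 5.5 mm; on: 3 mm. Press here, square to the panel.
- barrel_center (a point): Centre of the loaded black rubber barrel, 115 mm in diameter and length, lying on the rollers of one bay, axis along the tumbler's x, steel lid with a round brass nut towards the robot. Centre 107 mm and top 165 mm above the shelf. Its y in the tumbler's frame tells the bay: positive left, negative right. Loose.
- cover: Grey plastic roller cover, a ribbed flat lid 166 by 106 mm on the rollers of the bay that is not in use. Origin at the underside of its plate, 60 mm above the shelf. Loose.
- tub_mid (a point): Sealed teal grit tub, 114 mm in diameter, 108 mm high, beside the tumbler; its centre, half-way up. Bystander.
- bowl_mid (a point): Stainless bowl, 140 mm in diameter, 55 mm high, beside the tumbler; point on its axis half-way up. Bystander.
- vial_mid (a point): Standing cork-topped glass vial, 25 mm in diameter, 69 mm high, in front of the tumbler; its centre. Bystander.
- scoop_mid (a point): Stainless measuring scoop with a cup 44 mm wide and 24 mm high and a handle to 110 mm, lying in front of the tumbler; centre of the cup. Bystander.
- brush_mid (a point): Wooden scrubbing brush, 170 by 18 by 18 mm, lying in front of the tumbler; its centre. Bystander.
- slab_mid (a point): Banded agate slab, 79 by 54 by 9 mm, lying on the flat ledge behind the control panel; its centre. Bystander.
Not all that is in view belongs to the job. Leave any blue look-alike of the part that bears barrel_center alone.

How it is judged:
By the outcome, as a careful person would: the job done as asked, in the order asked, and still so for the second after the job is handed in, with the robot touching nothing.
It also fails if it takes over 35 s, if anything falls off the work surface, if the arm or the gripper's body presses on something with over 40 N, if the wrist force passes 120 N, or if a joint passes its speed limit or range.

### The arm

A 6-joint arm with a two-finger parallel gripper is mounted at the origin on the work surface. World frame = base frame: x ahead of the robot, y to its left, z up, the work surface at z = 0. Lengths are in m, angles in rad, forces in N, time in s.
With the tool pointing down it reaches from about 0.375 to 0.825 m from the base axis. Payload 5.5 kg.
Tool frame: the origin (TCP) lies midway between the tips of the shut fingers; the grasp point (between the pads) lies 19 mm behind it (env.grasp_offset is the distance from the TCP to the grasp point, in m); y points along the fingers, z is the direction in which the jaws open and shut, and the axes are right-handed (so a half turn about y gives the same grasp; the last joint's range is limited). The gripper opens to 85 mm and grips with 20 to 120 N. Pads are 22 mm wide; open, the fingers measure 114 mm over their backs; the gripper's body (76 mm by 85 mm) begins 54 mm behind the grasp point. The pads swing forward as they close: fully open they stand 13 mm farther back than shut.
Start: joints at [1.152, 0.314, -0.047, 1.21, 0, 1.571], TCP at [0.244, 0.548, 0.208] pointing down, gripper open.
Joint ranges: [-2.67, 2.67], [-0.69, 1.73], [-1.03, 1.25], [-2.08, 2.16], [-1.42, 1.45], [-3.14, 3.14]. Speed limits (rad/s): [2.39, 2.39, 3.01, 3.14, 3.14, 3.14].

### API

Orientations are given as a unit quaternion [x, y, z, w].
In Python, from workcell import telemetry, vision, order, env gives the robot as it stands. The module is installed in compiled form; this text tells all that it offers.
- The arm moves only by the tool apply_moves, never from a script. Its argument "plan" is a list that holds one entry, the list of rows, each a list of 6 numbers: the shift along the tool's x, y, z in m, then the turn, a rotation vector about the tool's x, y, z in rad. A call has exactly 10 rows; each row is the pose to reach, as a shift and turn from the pose commanded when the call began, along the tool's axes at that moment; what a row does not reach only later rows make up. A row lasts 1/8 s, in which the tool goes at most 62.5 mm and 10.7 degrees, less where a joint would pass 70% of its speed; a pose out of reach is approached as far as the arm can. A call with a gripper value outside its range is refused whole. "claw" is the opening, from 0 (shut) to 1 (fully open), set as the call begins (left out, the last holds). The fingers move at their own pace and stop on an object; the grip force is fixed at half the most. Time passes only in rows, so rows that repeat a pose let the fingers close, or fill a call up. It gives the time, the measured TCP pose, the force and the opening at its end, in the units of the state.
- telemetry.state(): the state, without advancing time (a new reading comes with each control period).
- vision.capture(name): name is "scene" or "top" or "wrist"; returns a dict with "image" (384x512x3 uint8, red, green, blue), "fx", "fy", "cx", "cy" (pixels), "world_from_camera" (4x4, takes a point from camera to world coordinates); the wrist camera has in their place "tool_from_camera" (4x4, takes a point from camera to tool coordinates, whose origin is the TCP and whose axes are the tool frame's). Camera axes: x right, y up, looking along -z (the intrinsics and any distortion apply to the point x, -y, -z); pixel columns grow to the right and rows downward; lengths in m; the calibration is good to about 2 mm. The wrist camera is an equidistant fisheye: a pixel r from the principal point sees the ray r / f radians off the axis. A picture is of the moment at which its call begins: read the wrist's pose just before it. There is no depth.
- order.finish_job(): hands the job in, once; it reports no verdict.
The state is a dict: "clock": time; "joint_positions": joint angles; "joint_velocities": joint speeds; "tau": joint torques, N m; "tcp_pos": TCP position; "ee_rot": TCP orientation; "contact_force": force on the tool from outside, world axes, zero at the start; "moment": the same for the moment, N m; "gripper_width": opening from 0.0 (shut) to 1.0 (fully open).
Only numpy, scipy, OpenCV 4.12 (cv2) and the standard library are available. Lean on these libraries where they do the work, as an engineer would, in place of code of your own. Each camera call takes 0.05 s, during which the arm holds its last target.

## Working session

There is one attempt and no reset: what is moved stays moved. The work goes in short steps, Python scripts to look and compute and a tool call to move; the robot and the scene stay as the last step left them, time stands still between calls to the robot, and variables do not carry over. Pictures are saved under pics/ and viewed, and the job is handed in when it is done.

Besides the shell and the picture viewer there is one more tool, called after "Request:" as name(argument=value, ...), one argument or row to a line, values as JSON. apply_moves: Moves the arm, as the interface text tells. Its arguments: {"type":"object","properties":{"plan":{"type":"array"},"claw":{"type":"number"}},"required":["plan"]}

```bash
mkdir -p pics; python3 - <<'E'
from workcell import telemetry, vision, env
import cv2, numpy as np, pickle
print(telemetry.state()); print(env.grasp_offset)
d={}
for n in ["scene","top","wrist"]:
    c=vision.capture(n); d[n]=c
    cv2.imwrite(f"pics/{n}0.png",cv2.resize(c["image"][:,:,::-1],(800,600),interpolation=cv2.INTER_CUBIC))
    print(n,{k:v for k,v in c.items() if k!="image"})
pickle.dump(d,open("c0.pkl","wb"))
E
```

```text
{'clock': 0.0, 'joint_positions': array([ 1.15200786e+00,  3.14206403e-01, -4.81007539e-02,  1.21023353e+00,
        9.53404300e-06,  1.57077871e+00]), 'joint_velocities': array([ 0.00120602,  0.00014457, -0.00032132, -0.00070742,  0.00012441,
       -0.00042797]), 'tau': array([-4.94201813e-04, -5.39586318e+01,  3.39750266e+01,  1.91911391e-02,
       -1.21861030e-04, -1.68592129e-05]), 'tcp_pos': array([0.24372625, 0.54755986, 0.20703689]), 'ee_rot': array([ 0.69226504, -0.1471098 ,  0.1468468 , -0.69105994]), 'contact_force': array([-0.22473098, -0.21810352, -0.41947745]), 'moment': array([-0.02472418,  0.00546872,  0.01343338]), 'gripper_width': 1.0049623670981045}
0.0187
scene {'fx': 396.46361580088666, 'fy': 396.46361580088666, 'cx': 256.39496850000694, 'cy': 191.22293742217434, 'world_from_camera': array([[-6.72530017e-01, -5.51783884e-01,  4.93191567e-01,
         1.12197899e+00],
       [ 7.40069664e-01, -5.00961255e-01,  4.48703369e-01,
         5.38872279e-01],
       [-5.17421187e-04,  6.66762601e-01,  7.45269995e-01,
         9.40958659e-01],
       [ 0.00000000e+00,  0.
[... 205 characters left out ...]
06 ,  0.99319958, -0.11589188,  0.44098926],
       [-0.99983406, -0.01271684, -0.01304328,  0.05496553],
       [-0.01442836,  0.1157276 ,  0.99317619,  1.06121282],
       [ 0.        ,  0.        ,  0.        ,  1.        ]])}
wrist {'fx': 297.3186396354542, 'fy': 297.3186396354542, 'cx': 257.47628095836626, 'cy': 186.20997496845433, 'tool_from_camera': array([[-1.30351490e-03, -9.66091541e-01, -2.58196506e-01,
        -6.65139922e-02],
       [ 5.81348176e-04,  2.58195950e-01, -9.66092394e-01,
        -1.66948036e-01],
       [ 9.99998981e-01, -1.40941790e-03,  2.25073286e-04,
        -1.19999504e-04],
       [ 0.00000000e+00,  0.00000000e+00,  0.00000000e+00,
         1.00000000e+00]])}
```

View pics/scene0.png

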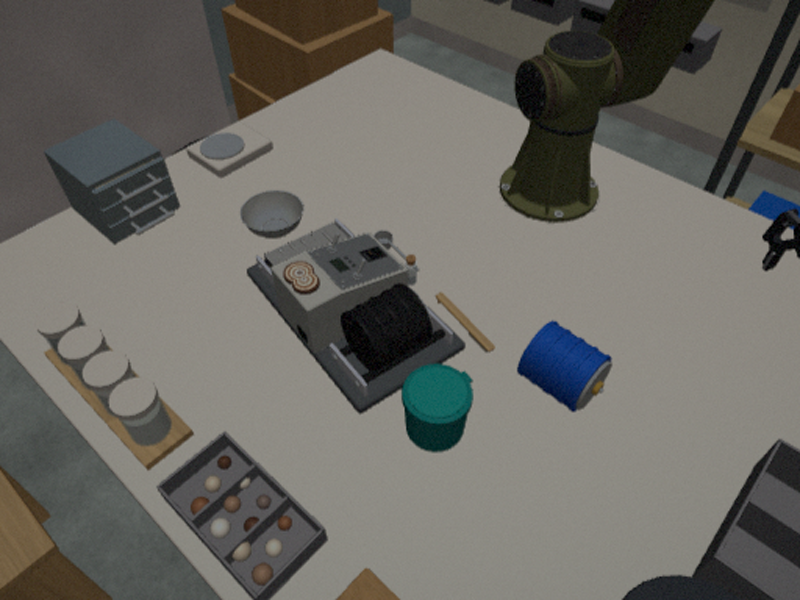

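View pics/top0.png

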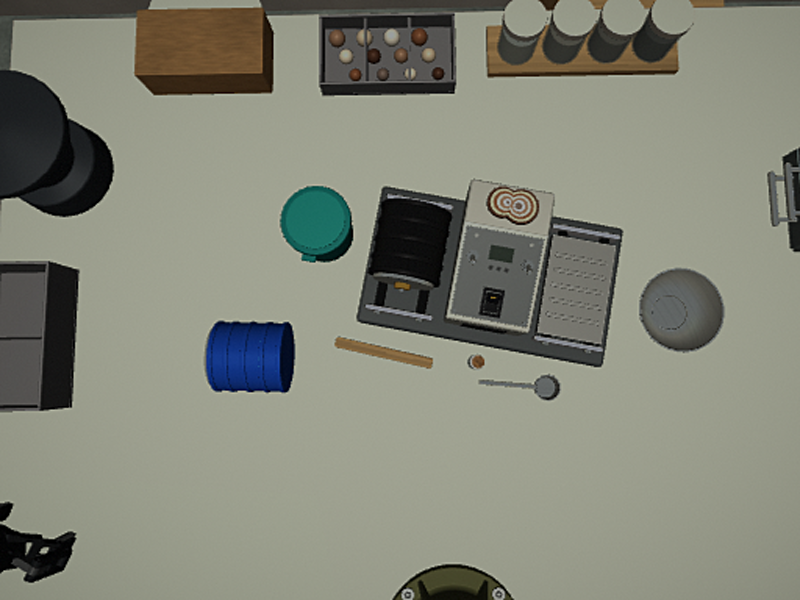

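The black barrel is at top (410,242), in the left bay; the cover is on the right, at (577,290). The blue look-alike at (250,355) is off the tumbler. That makes the left toggle the target. I'll enlarge the panel next.

```bash
python3 - <<'E'
import pickle,cv2
d=pickle.load(open("c0.pkl","rb"))
t=d["top"]["image"][110:240,225:405,::-1]  # 180x130
cv2.imwrite("pics/topc.png",cv2.resize(t,None,fx=4.4,fy=4.4,interpolation=cv2.INTER_CUBIC))
s=d["scene"]["image"][130:270,150:310,::-1]
cv2.imwrite("pics/scenec.png",cv2.resize(s,None,fx=4.25,fy=4.25,interpolation=cv2.INTER_CUBIC))
E
```

```text
(no output)
```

View pics/topc.png

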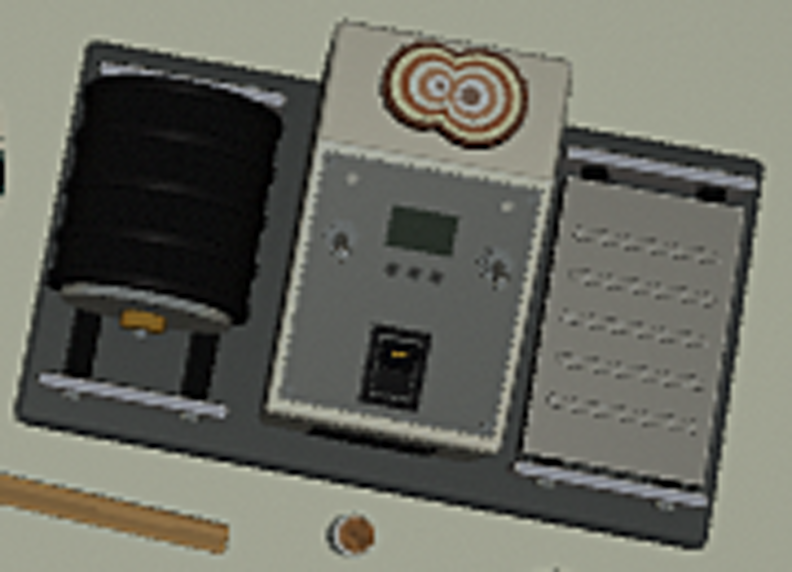

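View pics/scenec.png

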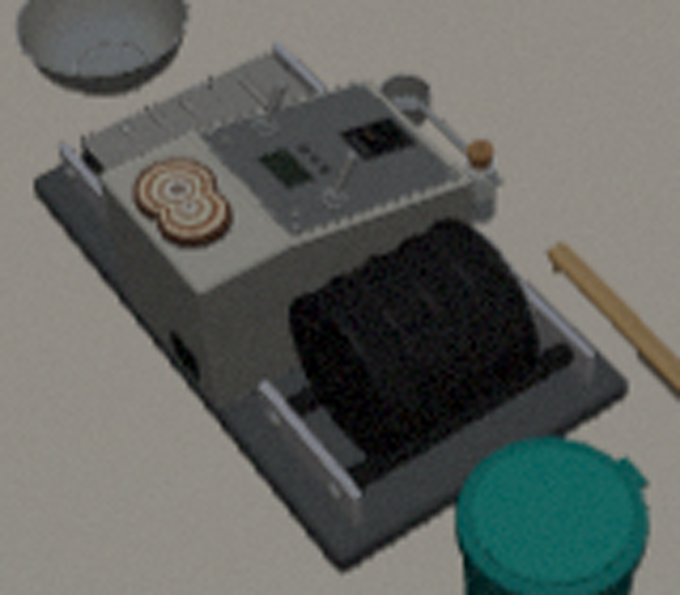

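```bash
cat > h.py <<'E'
import numpy as np
def proj(c,P,T=None):
    M=c["world_from_camera"] if T is None else T@c["tool_from_camera"]
    p=(np.atleast_2d(P)-M[:3,3])@M[:3,:3]; q=np.c_[p[:,0],-p[:,1],-p[:,2]]
    if "tool_from_camera" in c:
        r=np.hypot(q[:,0],q[:,1]); th=np.arctan2(r,q[:,2]); s=th/np.maximum(r,1e-12)
        return np.c_[c["cx"]+c["fx"]*q[:,0]*s,c["cy"]+c["fy"]*q[:,1]*s]
    return np.c_[c["cx"]+c["fx"]*q[:,0]/q[:,2],c["cy"]+c["fy"]*q[:,1]/q[:,2]]
def tw(x,P):
    P=np.atleast_2d(P); c,s=np.cos(x[2]),np.sin(x[2])
    return np.c_[x[0]+c*P[:,0]-s*P[:,1],x[1]+s*P[:,0]+c*P[:,1],P[:,2]]
E
python3 - <<'E'
import pickle,numpy as np
from h import *
from scipy.optimize import least_squares
d=pickle.load(open("c0.pkl","rb"))
P=lambda l:np.array(l,float)
bl,br,ml,mr,fl,fr,rk=[120,65,155],[120,-65,155],[50,65,155],[50,-65,155],[-95,65,125],[-95,-65,125],[-59,0,134]
A=P([bl,br,ml,mr,fl,fr,rk])/1e3
a=P([[338,22],[571,62],[313,150],[556,185],[265,412],[497,452],[395,368]])/4.4+[225,110]
B=P([bl,br,ml,fl,rk,[-12,42,180],[-12,-42,180]])/1e3
b=P([[205,290],[105,163],[293,240],[475,180],[378,138],[351,155],[281,90]])/4.25+[150,130]
def f(x,which=3):
    r=[]
    if which&1:r.append((proj(d["top"],tw(x,A))-a).ravel())
    if which&2:r.append((proj(d["scene"],tw(x,B))-b).ravel())
    return np.concatenate(r)
for w in (1,2,3):
    s=least_squares(f,[.55,-.05,-.15],args=(w,),loss="soft_l1"); print(w,s.x.round(4)); 
print(f(s.x).reshape(-1,2).round(1))
np.save("pose.npy",s.x)
E
```

```text
1 [ 0.5954 -0.0726 -0.1923]
2 [ 0.5955 -0.0725 -0.2064]
3 [ 0.5955 -0.0726 -0.1953]
[[-0.4 -0.7]
 [ 0.8 -0.3]
 [ 0.2 -1.4]
 [-0.5  0.3]
 [-0.4  0.3]
 [ 0.6  1.1]
 [-0.1  0.1]
 [-1.4  0.4]
 [-1.8  2. ]
 [ 0.4  0.4]
 [ 0.5 -0.5]
 [ 0.1 -0.3]
 [ 0.6 -0.7]
 [ 0.4 -2.1]]
```

```bash
cat >> h.py <<'E'
from scipy.spatial.transform import Rotation as Rn
def move(p0,R0,p1,R1):
    """shift and rotvec in tool axes of (p0,R0)"""
    return np.r_[R0.T@(np.array(p1)-p0),Rn.from_matrix(R0.T@R1).as_rotvec()]
def target(x,Pt,tilt,sgn):
    """tool y into panel (tilted tilt from vertical), tool x along sgn*tumbler x"""
    Rt=Rn.from_euler("z",x[2]).as_matrix()
    ty=np.array([np.sin(tilt),0,-np.cos(tilt)]); tx=sgn*np.array([np.cos(tilt),0,np.sin(tilt)])
    return tw(x,Pt)[0],Rt@np.c_[tx,ty,np.cross(tx,ty)]
E
python3 - <<'E'
from h import *
from workcell import telemetry
s=telemetry.state(); x=np.load("pose.npy")
R0=Rn.from_quat(s["ee_rot"]).as_matrix(); print(R0.round(3))
for sg in (1,-1):
    p,R=target(x,[-.065,.042,.23],0,sg)
    print(sg,p.round(3),move(s["tcp_pos"],R0,p,R).round(4))
E
```

```text
[[ 0.914 -0.001  0.407]
 [-0.407 -0.001  0.914]
 [ 0.    -1.    -0.001]]
1 [ 0.54  -0.019  0.23 ] [ 5.009e-01 -2.220e-02 -3.971e-01  1.300e-03 -2.235e-01 -1.000e-04]
-1 [ 0.54  -0.019  0.23 ] [ 5.0090e-01 -2.2200e-02 -3.9710e-01  2.0000e-04  2.9181e+00  1.9000e-03]
```

Request:
apply_moves(
  plan=[
    [[0.0,-0.045,0.0,0,0,0],[0.05,-0.05,-0.04,0,-0.022,0],[0.1,-0.05,-0.08,0,-0.045,0],[0.145,-0.05,-0.115,0,-0.066,0],[0.19,-0.05,-0.15,0,-0.088,0],[0.235,-0.05,-0.186,0,-0.11,0],[0.28,-0.05,-0.222,0,-0.132,0],[0.325,-0.05,-0.258,0,-0.154,0],[0.37,-0.05,-0.293,0,-0.176,0],[0.41,-0.05,-0.325,0,-0.2,0]],
  ],
  claw=0,
)

```text
clock: 1.4
tcp_pos: [0.4869, 0.0825, 0.2578]
ee_rot: [-0.703, 0.077, -0.077, 0.703]
contact_force: [0.3, 1.3, -0.1]
gripper_width: -0.001
```

```bash
python3 - <<'E'
from h import *
from workcell import telemetry
s=telemetry.state(); x=np.load("pose.npy")
R0=Rn.from_quat(s["ee_rot"]).as_matrix()
print(s["clock"],s["tcp_pos"],s["gripper_width"],s["joint_velocities"].round(2))
p,R=target(x,[-.065,.042,.23],0,1)
print(move(s["tcp_pos"],R0,p,R).round(4))
E
```

```text
1.4 [0.48694447 0.08253905 0.25781036] -0.0012455761407413179 [-0.81  0.2   0.22  0.02  0.   -0.99]
[ 0.0736  0.0278 -0.0874 -0.     -0.0233  0.    ]
```

Request:
apply_moves(
  plan=[
    [[0.035,0.01,-0.042,0,-0.01,0],[0.075,0.028,-0.089,0,-0.0235,0],[0.075,0.028,-0.089,0,-0.0235,0],[0.075,0.028,-0.089,0,-0.0235,0],[0.075,0.028,-0.089,0,-0.0235,0],[0.075,0.028,-0.089,0,-0.0235,0],[0.075,0.028,-0.089,0,-0.0235,0],[0.075,0.028,-0.089,0,-0.0235,0],[0.075,0.028,-0.089,0,-0.0235,0],[0.075,0.028,-0.089,0,-0.0235,0]],
  ],
)

```text
clock: 2.65
tcp_pos: [0.5403, -0.0187, 0.2299]
ee_rot: [0.704, -0.069, 0.069, -0.704]
contact_force: [-0.1, 0.4, 0.8]
gripper_width: -0.001
```

```bash
cat > look.py <<'E'
import sys,pickle,cv2
from h import *
from workcell import telemetry,vision
s=telemetry.state(); x=np.load("pose.npy")
R0=Rn.from_quat(s["ee_rot"]).as_matrix()
T=np.eye(4);T[:3,:3]=R0;T[:3,3]=s["tcp_pos"]
Rt=Rn.from_euler("z",x[2]).as_matrix()
print("clk",s["clock"],"tcp",s["tcp_pos"].round(4),"tumbler",(Rt.T@(s["tcp_pos"]-[x[0],x[1],0])).round(4),"F",s["contact_force"].round(1))
for n in sys.argv[2:]:
    c=vision.capture(n); pickle.dump((c,T),open(f"{sys.argv[1]}_{n}.pkl","wb"))
    im=c["image"][:,:,::-1].copy()
    cv2.imwrite(f"pics/{sys.argv[1]}_{n}.png",cv2.resize(im,(800,600),interpolation=cv2.INTER_CUBIC))
    pts={"tipL":[-.011,.042,.177],"tipR":[-.011,-.042,.177],"tipLrun":[.006,.042,.181],"rockfar":[-.0487,0,.1417],"rockmid":[-.059,0,.134],"bl":[.12,.065,.155],"br":[.12,-.065,.155],"fl":[-.095,.065,.125],"fr":[-.095,-.065,.125]}
    for k,v in pts.items():
        print(n,k,proj(c,tw(x,v),T if n=="wrist" else None)[0].round(1)*1.5625)
E
python3 look.py a wrist
```

```text
clk 2.65 tcp [ 0.5403 -0.0187  0.2299] tumbler [-0.0646  0.0422  0.2299] F [-0.1  0.4  0.8]
wrist tipL [401.5625  402.03125]
wrist tipR [250.     397.8125]
wrist tipLrun [401.5625  432.65625]
wrist rockfar [329.53125 314.53125]
wrist rockmid [330.78125 293.90625]
wrist bl [433.75    542.96875]
wrist br [256.40625 535.3125 ]
wrist fl [440.9375 231.25  ]
wrist fr [228.75    233.59375]
```

View pics/a_wrist.png

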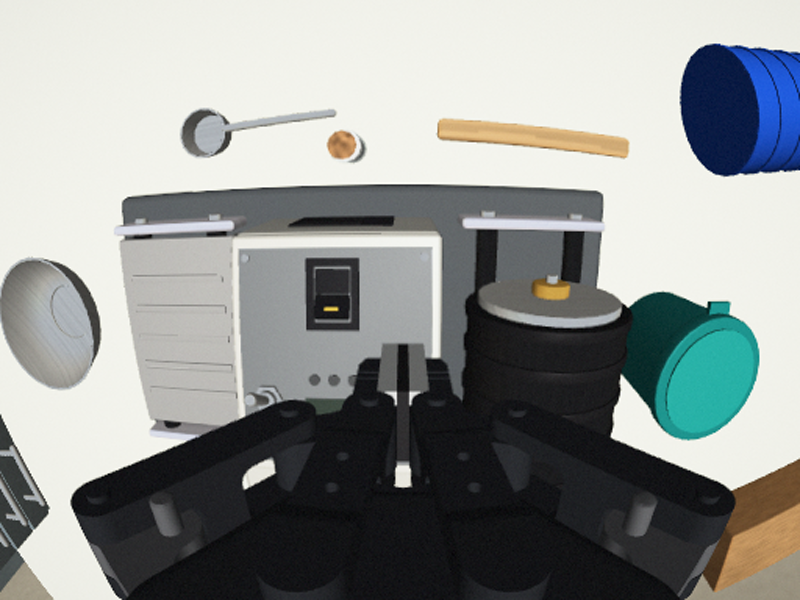

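Wrist view: the rocker is at (332,292), with its bezel at x 306–359, and the panel's front corners are at (440,235) and (234,238). All are within 5 px of the prediction, so the pose holds. The shut fingertip is at (404,365). I'll go down in front of the left lever.

Request:
apply_moves(
  plan=[
    [[0,0.03,0,0,0,0],[0,0.055,0,0,0,0],[0,0.062,0,0,0,0],[0.015,0.062,0,0,0,0],[0.028,0.062,0,0,0,0],[0.028,0.062,0,0,0,0],[0.028,0.062,0,0,0,0],[0.028,0.062,0,0,0,0],[0.028,0.062,0,0,0,0],[0.028,0.062,0,0,0,0]],
  ],
  claw=0,
)

```text
clock: 3.95
tcp_pos: [0.5676, -0.024, 0.168]
ee_rot: [-0.704, 0.069, -0.069, 0.704]
contact_force: [-0.4, -0.2, -0.0]
gripper_width: -0.0
```

```bash
python3 look.py b wrist scene | grep clk;python3 - <<'E'
import pickle,cv2
c,_=pickle.load(open("b_scene.pkl","rb"))
s=c["image"][130:220,180:300,::-1]
cv2.imwrite("pics/b_sc.png",cv2.resize(s,None,fx=6.5,fy=6.5,interpolation=cv2.INTER_CUBIC))
E
```

```text
clk 3.95 tcp [ 0.5676 -0.024   0.168 ] tumbler [-0.0368  0.0422  0.168 ] F [-0.4 -0.2 -0. ]
```

View pics/b_sc.png

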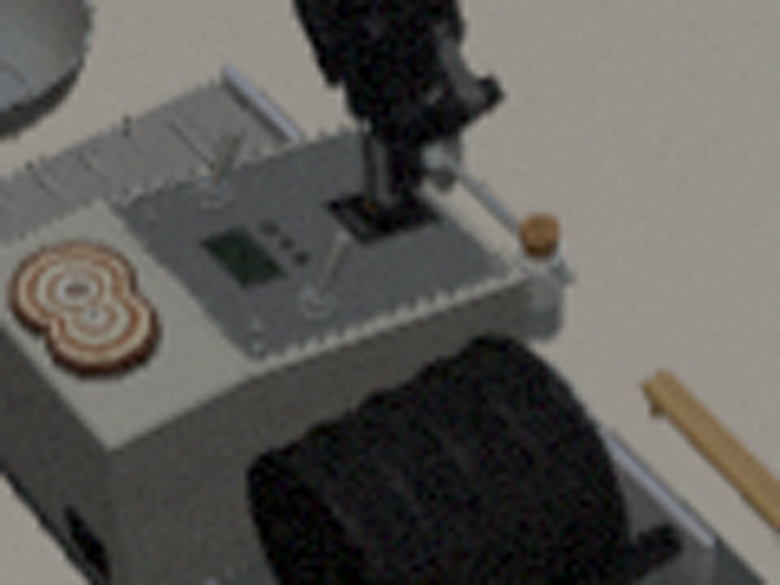

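View pics/b_wrist.png

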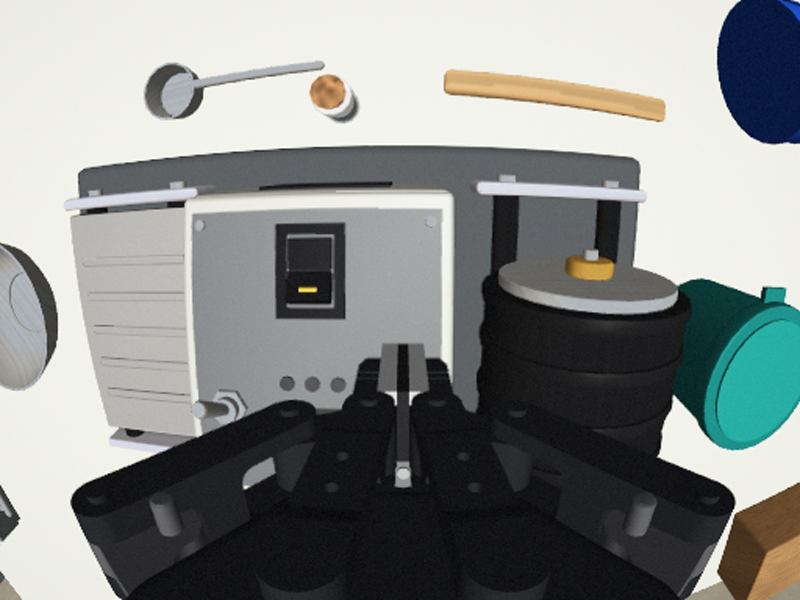

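The lever stands ahead of the fingertip at crop (330,265), and the finger is clear on the robot side. Pushing slowly now.

Request:
apply_moves(
  plan=[
    [[0.006,0,0,0,0,0],[0.01,0,0,0,0,0],[0.013,0,0,0,0,0],[0.016,0,0,0,0,0],[0.019,0,0,0,0,0],[0.021,0,0,0,0,0],[0.023,0,0,0,0,0],[0.025,0,0,0,0,0],[0.026,0,0,0,0,0],[0.026,0,0,0,0,0]],
  ],
  claw=0,
)

```text
clock: 5.3
tcp_pos: [0.5933, -0.0291, 0.1679]
ee_rot: [-0.704, 0.069, -0.069, 0.704]
contact_force: [0.1, -0.5, -0.4]
gripper_width: 0.001
```

```bash
python3 look.py c scene | grep clk;python3 - <<'E'
import pickle,cv2
c,_=pickle.load(open("c_scene.pkl","rb"))
s=c["image"][130:220,180:300,::-1]
cv2.imwrite("pics/c_sc.png",cv2.resize(s,None,fx=6.5,fy=6.5,interpolation=cv2.INTER_CUBIC))
E
```

```text
clk 5.3 tcp [ 0.5933 -0.0291  0.1679] tumbler [-0.0106  0.0422  0.1679] F [ 0.1 -0.5 -0.4]
```

View pics/c_sc.png

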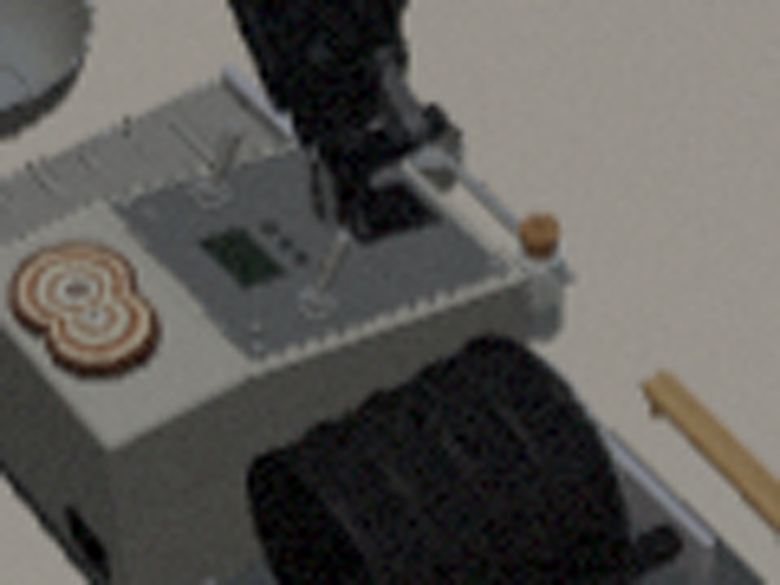

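```bash
python3 - <<'E'
import pickle,cv2
from h import *
x=np.load("pose.npy")
for n in ("b","c"):
    c,T=pickle.load(open(f"{n}_scene.pkl","rb"))
    for q in ([0,0,0],[.011,0,0],[-.011,0,0],[0,0,.01],[0,0,-.01]):
        print(n,q,((proj(c,T[:3,:3]@np.array(q)+T[:3,3])-[180,130])*6.5).round())
for k,v in {"tipL":[-.013,.042,.181],"piv":[.003,.042,.151],"run":[.0065,.042,.185],"tipR":[-.013,-.042,.181],"pivR":[.003,-.042,.151]}.items(): print(k,((proj(c,tw(x,v))-[180,130])*6.5).round())
E
python3 look.py c2 wrist top | grep clk
python3 - <<'E'
import pickle,cv2
c,_=pickle.load(open("c2_top.pkl","rb"))
s=c["image"][130:220,270:390,::-1]
cv2.imwrite("pics/c2_tc.png",cv2.resize(s,None,fx=6.5,fy=6.5,interpolation=cv2.INTER_CUBIC))
E
```

```text
b [0, 0, 0] [[395. 228.]]
b [0.011, 0, 0] [[374. 239.]]
b [-0.011, 0, 0] [[416. 218.]]
b [0, 0, 0.01] [[409. 242.]]
b [0, 0, -0.01] [[382. 215.]]
c [0, 0, 0] [[345. 254.]]
c [0.011, 0, 0] [[323. 265.]]
c [-0.011, 0, 0] [[366. 243.]]
c [0, 0, 0.01] [[358. 268.]]
c [0, 0, -0.01] [[331. 241.]]
tipL [[348. 230.]]
piv [[320. 296.]]
run [[309. 242.]]
tipR [[239. 122.]]
pivR [[214. 186.]]
clk 5.35 tcp [ 0.5932 -0.0291  0.1679] tumbler [-0.0107  0.0422  0.1679] F [ 0.2 -0.3 -0.9]
```

View pics/c2_wrist.png

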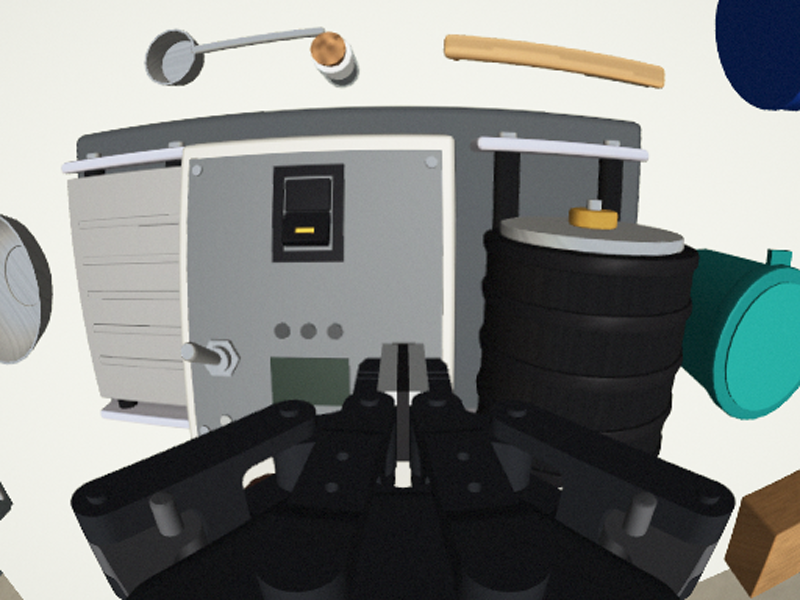

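View pics/c2_tc.png

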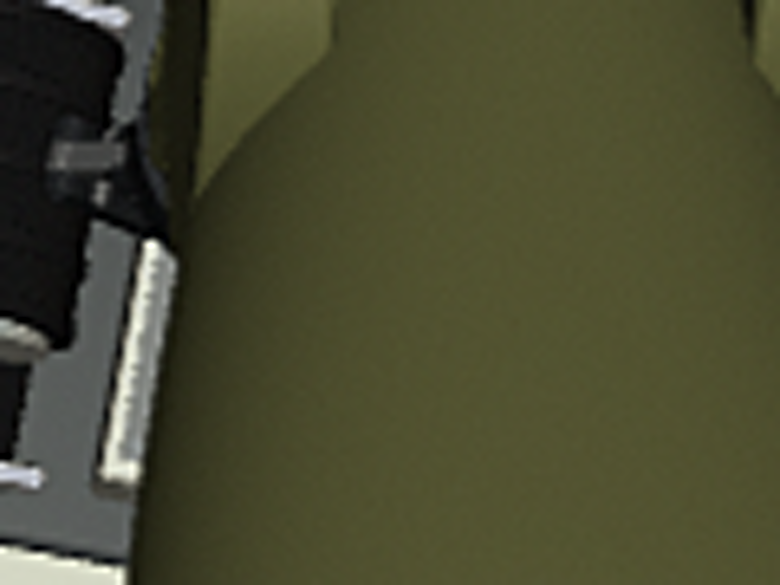

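```bash
python3 - <<'E'
import pickle,cv2
from h import *
for n,o in (("b",(225,148)),("c",(215,148))):
    c,T=pickle.load(open(f"{n}_scene.pkl","rb"))
    s=c["image"][o[1]:o[1]+36,o[0]:o[0]+40,::-1]
    s=np.clip(s.astype(float)*1.8,0,255).astype(np.uint8)
    im=cv2.resize(s,None,fx=15,fy=15,interpolation=cv2.INTER_CUBIC)
    for q,col in (([0,0,0],(0,0,255)),([.011,0,0],(0,255,0)),([0,0,.01],(255,0,0)),([0,-.02,0],(0,255,255))):
        p=((proj(c,T[:3,:3]@np.array(q)+T[:3,3])[0]-o+.5)*15).astype(int); cv2.circle(im,tuple(int(i) for i in p),4,col,1)
    cv2.imwrite(f"pics/{n}_z.png",im)
c,T=pickle.load(open("c2_wrist.pkl","rb"))
for q in ([0,0,0],[-.011,0,0],[-.011,0,.01],[-.011,0,-.01],[.011,0,0],[0,-.0187,0]): print(q,(proj(c,T[:3,:3]@np.array(q)+T[:3,3],T)*1.5625).round())
E
```

```text
[0, 0, 0] [[402. 346.]]
[-0.011, 0, 0] [[402. 319.]]
[-0.011, 0, 0.01] [[428. 319.]]
[-0.011, 0, -0.01] [[376. 319.]]
[0.011, 0, 0] [[402. 372.]]
[0, -0.0187, 0] [[402. 366.]]
```

View pics/b_z.png

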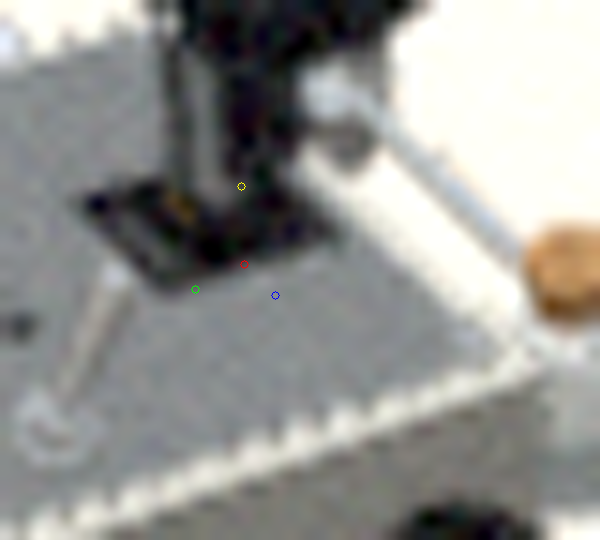

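View pics/c_z.png

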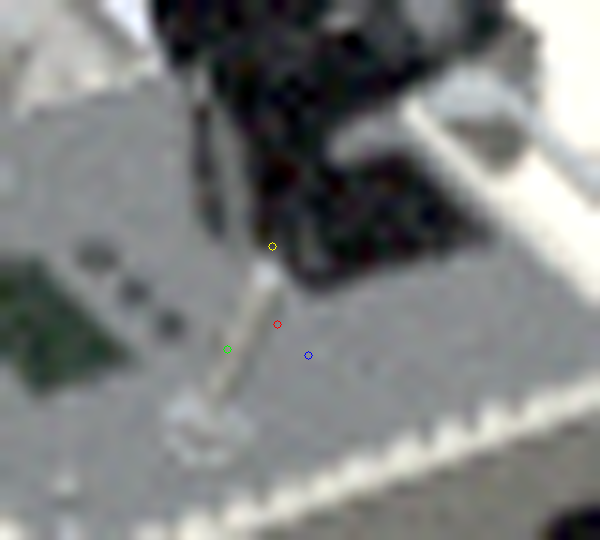

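```bash
python3 - <<'E'
import pickle,cv2
from h import *
c,T=pickle.load(open("c_scene.pkl","rb")); w,Tw=pickle.load(open("c2_wrist.pkl","rb"))
for y in (0,-.01,-.015,-.02,-.025,-.03):
  for x in (-.011,0,.011):
    P=T[:3,:3]@np.array([x,y,0])+T[:3,3]
    print(y,x,"scene",((proj(c,P)[0]-[215,148]+.5)*15).round(),"wrist",(proj(w,P,Tw)[0]*1.5625).round())
im=w["image"][200:300,210:310,::-1]
cv2.imwrite("pics/c_wz.png",cv2.resize(im,None,fx=6,fy=6,interpolation=cv2.INTER_CUBIC))
s=np.clip(c["image"][140:175,215:255,::-1].astype(float)*2.2,0,255).astype(np.uint8)
cv2.imwrite("pics/c_zz.png",cv2.resize(s,None,fx=17,fy=17,interpolation=cv2.INTER_CUBIC))
E
```

```text
0 -0.011 scene [327. 299.] wrist [402. 319.]
0 0 scene [278. 325.] wrist [402. 346.]
0 0.011 scene [228. 350.] wrist [402. 372.]
-0.01 -0.011 scene [325. 261.] wrist [402. 328.]
-0.01 0 scene [275. 286.] wrist [402. 356.]
-0.01 0.011 scene [225. 311.] wrist [402. 383.]
-0.015 -0.011 scene [324. 241.] wrist [402. 333.]
-0.015 0 scene [274. 266.] wrist [402. 362.]
-0.015 0.011 scene [224. 292.] wrist [402. 389.]
-0.02 -0.011 scene [323. 221.] wrist [402. 338.]
-0.02 0 scene [273. 246.] wrist [402. 367.]
-0.02 0.011 scene [222. 272.] wrist [402. 395.]
-0.025 -0.011 scene [322. 201.] wrist [402. 343.]
-0.025 0 scene [271. 226.] wrist [402. 373.]
-0.025 0.011 scene [221. 252.] wrist [402. 402.]
-0.03 -0.011 scene [321. 181.] wrist [402. 349.]
-0.03 0 scene [270. 206.] wrist [402. 380.]
-0.03 0.011 scene [219. 232.] wrist [402. 409.]
```

View pics/c_wz.png

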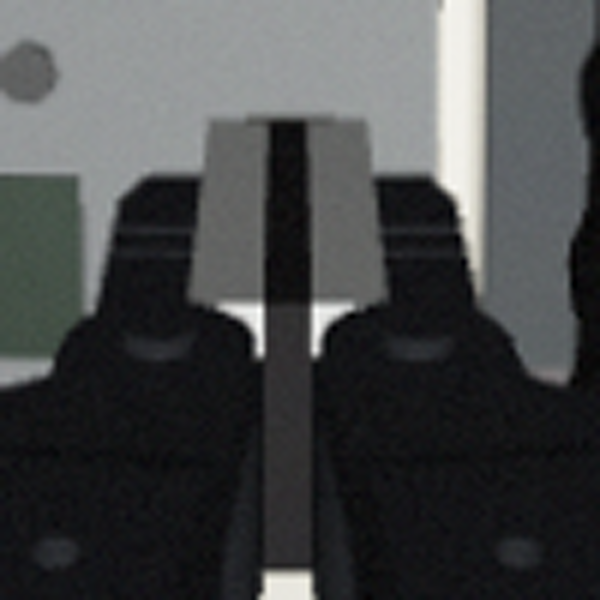

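View pics/c_zz.png

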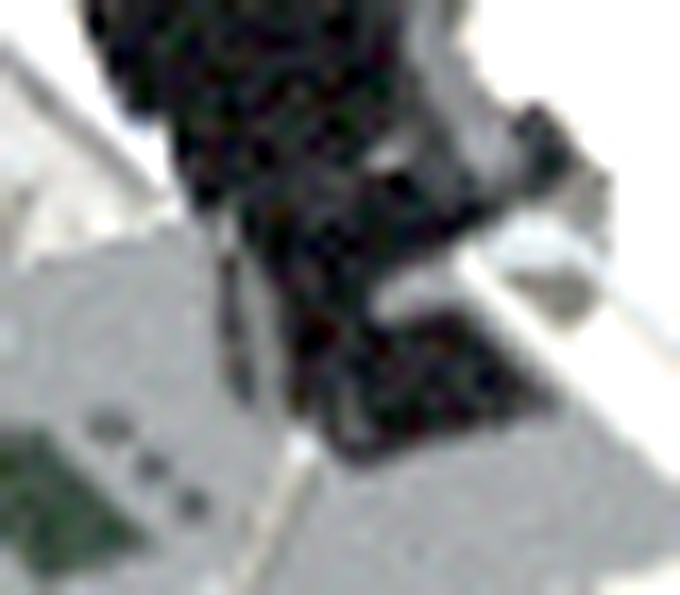

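No contact: the lever at crop (300,440) hasn't moved, and the finger end sits about 25 mm above the reported TCP in both views, so it passed over the tip. I'll back off, go lower (still clear of the panel on either reading) and look again.

Request:
apply_moves(
  plan=[
    [[-0.015,0,0,0,0,0],[-0.028,0,0,0,0,0],[-0.028,0,0,0,0,0],[-0.028,0.006,0,0,0,0],[-0.028,0.012,0,0,0,0],[-0.028,0.018,0,0,0,0],[-0.028,0.022,0,0,0,0],[-0.028,0.023,0,0,0,0],[-0.028,0.023,0,0,0,0],[-0.028,0.023,0,0,0,0]],
  ],
  claw=0,
)

```text
clock: 6.7
tcp_pos: [0.566, -0.0237, 0.1451]
ee_rot: [-0.704, 0.069, -0.069, 0.704]
contact_force: [0.1, 0.2, 0.1]
gripper_width: -0.001
```

```bash
python3 look.py d scene wrist| grep clk
python3 - <<'E'
import pickle,cv2
from h import *
c,T=pickle.load(open("d_scene.pkl","rb")); w,Tw=pickle.load(open("d_wrist.pkl","rb"))
o=np.array([218,140])
s=np.clip(c["image"][140:175,218:258,::-1].astype(float)*2.,0,255).astype(np.uint8)
im=cv2.resize(s,None,fx=17,fy=17,interpolation=cv2.INTER_CUBIC)
for y,col in ((0,(0,0,255)),(-.02,(0,255,255)),(-.03,(0,255,0))):
    p=((proj(c,T[:3,:3]@np.array([.011,y,0])+T[:3,3])[0]-o+.5)*17).astype(int); cv2.circle(im,tuple(int(i) for i in p),4,col,1)
cv2.imwrite("pics/d_zz.png",im)
E
```

```text
clk 6.7 tcp [ 0.566  -0.0237  0.1451] tumbler [-0.0384  0.0422  0.1451] F [0.1 0.2 0.1]
```

View pics/d_zz.png

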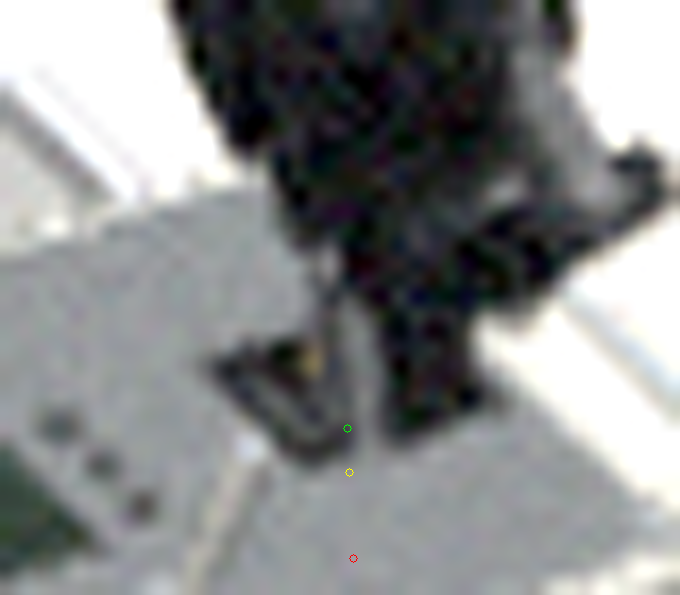

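View pics/d_wrist.png

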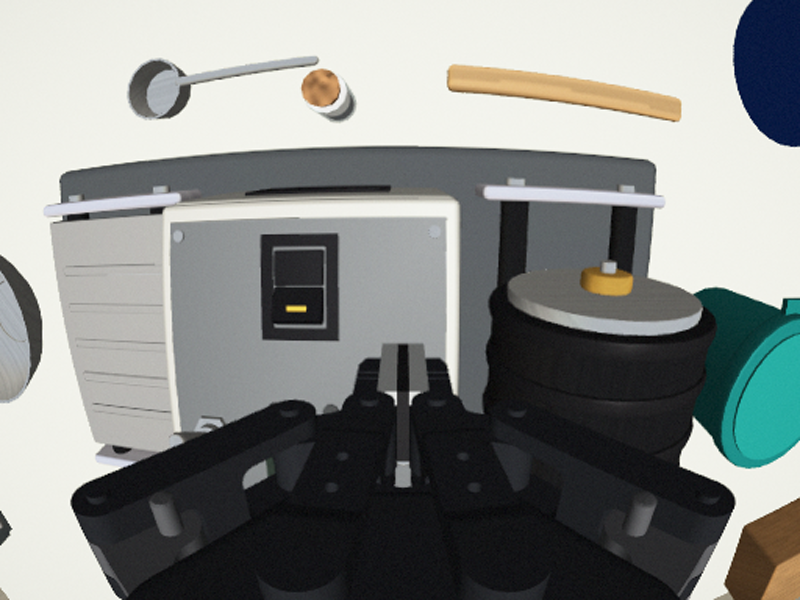

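The finger end is now at about z 0.17, beside the lever's upper part at crop (250,450). Pushing.

Request:
apply_moves(
  plan=[
    [[0.007,0.002,0,0,0,0],[0.012,0.003,0,0,0,0],[0.015,0.003,0,0,0,0],[0.018,0.003,0,0,0,0],[0.02,0.003,0,0,0,0],[0.022,0.003,0,0,0,0],[0.024,0.003,0,0,0,0],[0.026,0.003,0,0,0,0],[0.0275,0.003,0,0,0,0],[0.0275,0.003,0,0,0,0]],
  ],
  claw=0,
)

```text
clock: 8.05
tcp_pos: [0.593, -0.0291, 0.1418]
ee_rot: [0.704, -0.069, 0.069, -0.704]
contact_force: [-0.1, 0.4, -0.7]
gripper_width: -0.002
```

```bash
cat > zz.py <<'E'
import sys,pickle,cv2
from h import *
n=sys.argv[1]
c,T=pickle.load(open(n+"_scene.pkl","rb"))
s=np.clip(c["image"][140:185,200:260,::-1].astype(float)*2.,0,255).astype(np.uint8)
cv2.imwrite(f"pics/{n}_zz.png",cv2.resize(s,None,fx=13,fy=13,interpolation=cv2.INTER_CUBIC))
E
python3 look.py e scene | grep clk; python3 zz.py e
```

```text
clk 8.05 tcp [ 0.593  -0.0291  0.1418] tumbler [-0.0109  0.0422  0.1418] F [-0.1  0.4 -0.7]
```

View pics/e_zz.png

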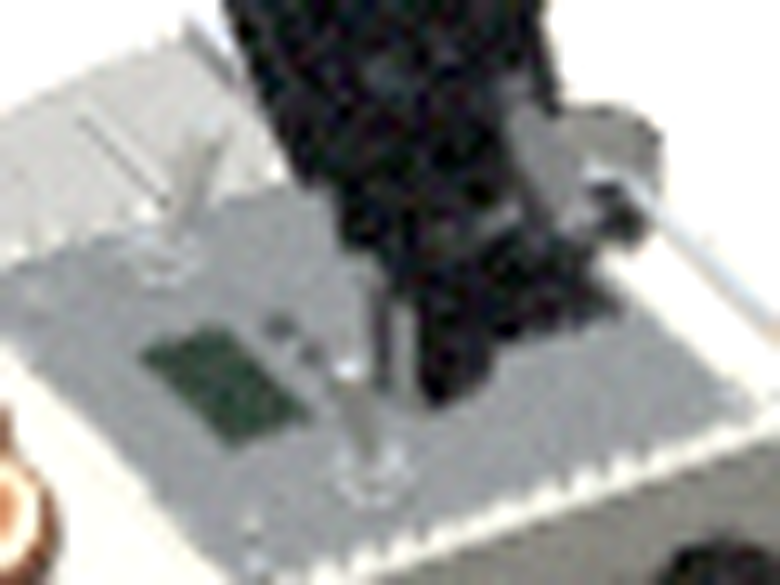

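The left lever snapped over: its tip at crop (348,370) is now on the far side of its pivot (370,470). The right lever still leans towards the robot. Force is about 0. Next I'll retreat up and set up for the rocker.

Request:
apply_moves(
  plan=[
    [[-0.012,0,0,0,0,0],[-0.022,-0.01,0,0,0,0],[-0.022,-0.04,0,0,0,0],[-0.022,-0.06,0,0,0,0],[-0.022,-0.06,0,0,0,0],[-0.022,-0.06,0,0,0,0],[-0.022,-0.06,0,0,0,0],[-0.022,-0.06,0,0,0,0],[-0.022,-0.06,0,0,0,0],[-0.022,-0.06,0,0,0,0]],
  ],
  claw=0,
)

```text
clock: 9.35
tcp_pos: [0.5711, -0.0248, 0.2017]
ee_rot: [0.704, -0.069, 0.069, -0.704]
contact_force: [0.0, -0.3, -0.2]
gripper_width: -0.0
```

```bash
cat > rk.py <<'E'
from h import *
from workcell import telemetry
s=telemetry.state(); x=np.load("pose.npy")
R0=Rn.from_quat(s["ee_rot"]).as_matrix()
print(s["clock"],s["tcp_pos"],s["contact_force"].round(1))
n=np.array([-np.sin(.2),0,np.cos(.2)]); t=np.array([np.cos(.2),0,np.sin(.2)])
def rk(sx,h,L=.026): # tip at sx,h -> TCP pose
    P=np.array([-.059,0,.132])+sx*t+(h-L)*n
    return target(x,P,.2,1)
Rt=Rn.from_euler("z",x[2]).as_matrix()
q=Rt.T@(s["tcp_pos"]+R0@[0,-.026,0]-[x[0],x[1],0])-[-.059,0,.132]
print("tip now s,y,h mm",(1e3*np.array([q@t,q[1],q@n])).round(1))
for h in (.04,.025,.012):
    print(h,move(s["tcp_pos"],R0,*rk(.019,h)).round(4))
E
python3 rk.py; python3 look.py f scene wrist |grep clk; python3 zz.py f
```

```text
9.35 [ 0.57113526 -0.02475541  0.20167955] [ 0.  -0.3 -0.2]
tip now s,y,h mm [44.3 42.2 88.6]
0.04 [-1.000e-02  5.220e-02 -4.220e-02  1.000e-04  1.000e-04 -2.003e-01]
0.025 [-7.000e-03  6.690e-02 -4.220e-02  1.000e-04  1.000e-04 -2.003e-01]
0.012 [-4.400e-03  7.960e-02 -4.220e-02  1.000e-04  1.000e-04 -2.003e-01]
clk 9.35 tcp [ 0.5711 -0.0248  0.2017] tumbler [-0.0332  0.0422  0.2017] F [ 0.  -0.3 -0.2]
```

View pics/f_zz.png

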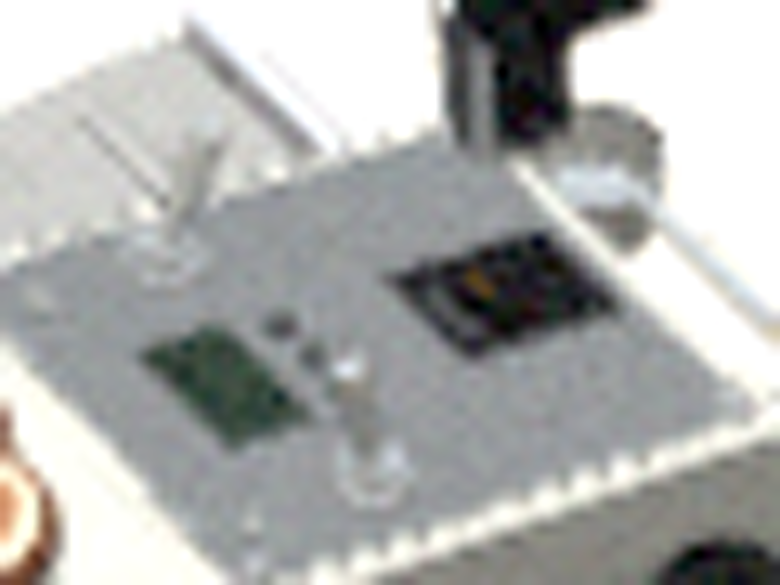

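Request:
apply_moves(
  plan=[
    [[-0.003,0,-0.015,0,0,-0.05],[-0.006,0.01,-0.03,0,0,-0.1],[-0.009,0.03,-0.042,0,0,-0.15],[-0.01,0.052,-0.042,0,0,-0.2],[-0.007,0.067,-0.042,0,0,-0.2],[-0.007,0.067,-0.042,0,0,-0.2],[-0.007,0.067,-0.042,0,0,-0.2],[-0.007,0.067,-0.042,0,0,-0.2],[-0.007,0.067,-0.042,0,0,-0.2],[-0.007,0.067,-0.042,0,0,-0.2]],
  ],
  claw=0,
)

```text
clock: 10.7
tcp_pos: [0.5564, -0.0646, 0.1351]
ee_rot: [0.707, 0.002, 0.139, -0.693]
contact_force: [-0.2, 0.1, -0.2]
gripper_width: 0.002
```

```bash
python3 rk.py|head -2; python3 look.py g scene wrist |grep clk; python3 zz.py g
python3 - <<'E'
import pickle
from h import *
c,T=pickle.load(open("g_scene.pkl","rb"));w,Tw=pickle.load(open("g_wrist.pkl","rb"))
for q in ([.011,0,0],[.011,-.02,0],[.011,-.025,0],[.011,-.03,0],[0,-.025,0]):
    P=T[:3,:3]@np.array(q)+T[:3,3]; print(q,((proj(c,P)[0]-[200,140]+.5)*13).round())
E
```

```text
10.7 [ 0.5564068  -0.06462969  0.13514975] [-0.2  0.1 -0.2]
tip now s,y,h mm [19.3  0.2 25.3]
clk 10.7 tcp [ 0.5564 -0.0646  0.1351] tumbler [-0.0399  0.0002  0.1351] F [-0.2  0.1 -0.2]
[0.011, 0, 0] [404. 340.]
[0.011, -0.02, 0] [415. 269.]
[0.011, -0.025, 0] [417. 251.]
[0.011, -0.03, 0] [420. 232.]
[0, -0.025, 0] [458. 238.]
```

View pics/g_zz.png

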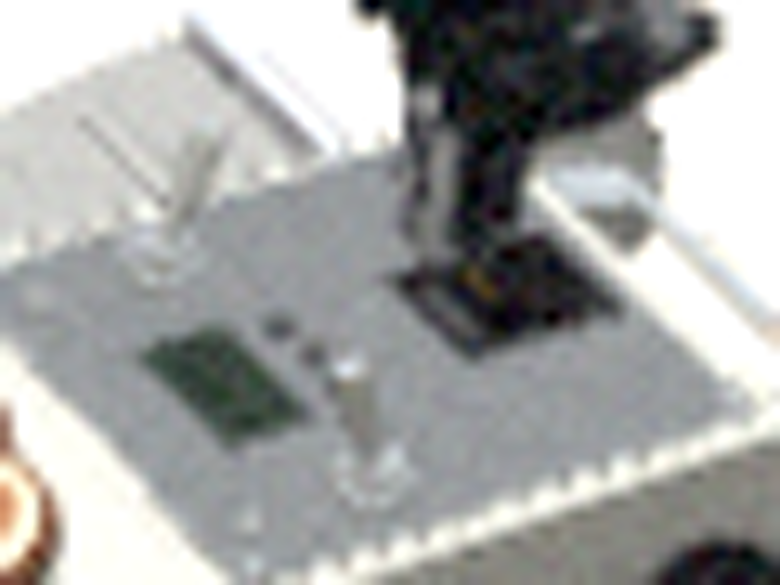

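View pics/g_wrist.png

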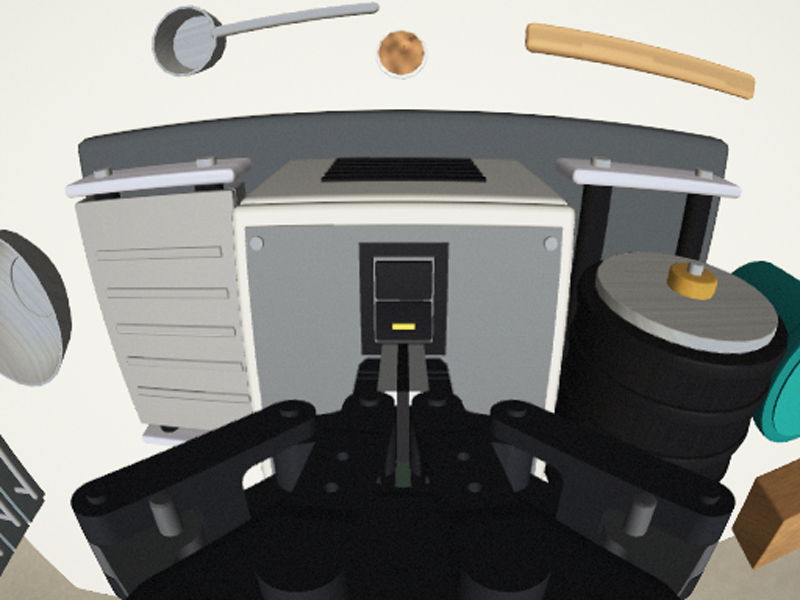

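The seam at x 404 lines up with the rocker's centre. The tip is about 26 mm above the panel with its near edge at s≈8 mm, over the far half only. Lowering in small steps.

Request:
apply_moves(
  plan=[
    [[0,0.008,0,0,0,0],[0,0.014,0,0,0,0],[0,0.016,0,0,0,0],[0,0.017,0,0,0,0],[0,0.018,0,0,0,0],[0,0.019,0,0,0,0],[0,0.0195,0,0,0,0],[0,0.02,0,0,0,0],[0,0.02,0,0,0,0],[0,0.02,0,0,0,0]],
  ],
  claw=0,
)

```text
clock: 12.05
tcp_pos: [0.56, -0.0653, 0.1156]
ee_rot: [0.707, 0.002, 0.139, -0.693]
contact_force: [-4.2, 0.1, 6.5]
gripper_width: 0.0
```

```bash
python3 rk.py|head -2; python3 look.py i scene wrist |grep clk; python3 zz.py i; python3 - <<'E'
import pickle,cv2
w,_=pickle.load(open("i_wrist.pkl","rb"))
cv2.imwrite("pics/i_wz.png",cv2.resize(w["image"][140:240,200:320,::-1],None,fx=6,fy=6,interpolation=cv2.INTER_CUBIC))
E
```

```text
12.05 [ 0.55995556 -0.06534696  0.11555012] [-4.2  0.1  6.5]
tip now s,y,h mm [19.   0.2  5.4]
clk 12.05 tcp [ 0.56   -0.0653  0.1156] tumbler [-0.0363  0.0002  0.1156] F [-4.2  0.1  6.5]
```

View pics/i_zz.png

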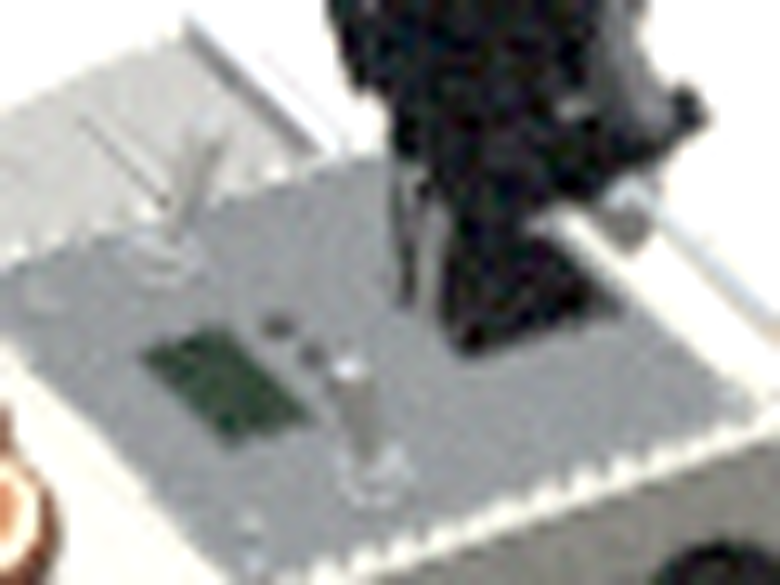

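View pics/i_wz.png

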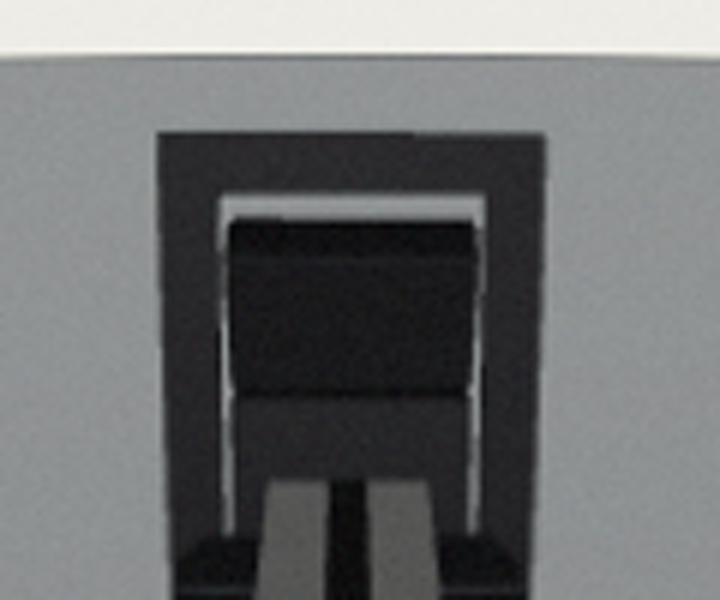

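Force is 7.7 N and the near end's front face now shows at crop (350,235), so it has probably snapped. I'll lift off and check.

Request:
apply_moves(
  plan=[
    [[0,-0.01,0,0,0,0],[0,-0.03,0,0,0,0],[-0.01,-0.06,0,0,0,0],[-0.02,-0.08,0,0,0,0],[-0.02,-0.08,0,0,0,0],[-0.02,-0.08,0,0,0,0],[-0.02,-0.08,0,0,0,0],[-0.02,-0.08,0,0,0,0],[-0.02,-0.08,0,0,0,0],[-0.02,-0.08,0,0,0,0]],
  ],
  claw=0,
)

```text
clock: 13.4
tcp_pos: [0.5252, -0.0585, 0.1895]
ee_rot: [0.707, 0.002, 0.139, -0.693]
contact_force: [-0.0, 0.3, -0.1]
gripper_width: -0.0
```

```bash
python3 look.py j scene wrist |grep clk; python3 zz.py j; python3 - <<'E'
import pickle,cv2
w,_=pickle.load(open("j_wrist.pkl","rb"))
cv2.imwrite("pics/j_wz.png",cv2.resize(w["image"][130:240,190:320,::-1],None,fx=5.4,fy=5.4,interpolation=cv2.INTER_CUBIC))
w,_=pickle.load(open("g_wrist.pkl","rb"))
cv2.imwrite("pics/g_wz.png",cv2.resize(w["image"][140:240,200:320,::-1],None,fx=6,fy=6,interpolation=cv2.INTER_CUBIC))
E
```

```text
clk 13.4 tcp [ 0.5252 -0.0585  0.1895] tumbler [-0.0717  0.0002  0.1895] F [-0.   0.3 -0.1]
```

View pics/j_wz.png

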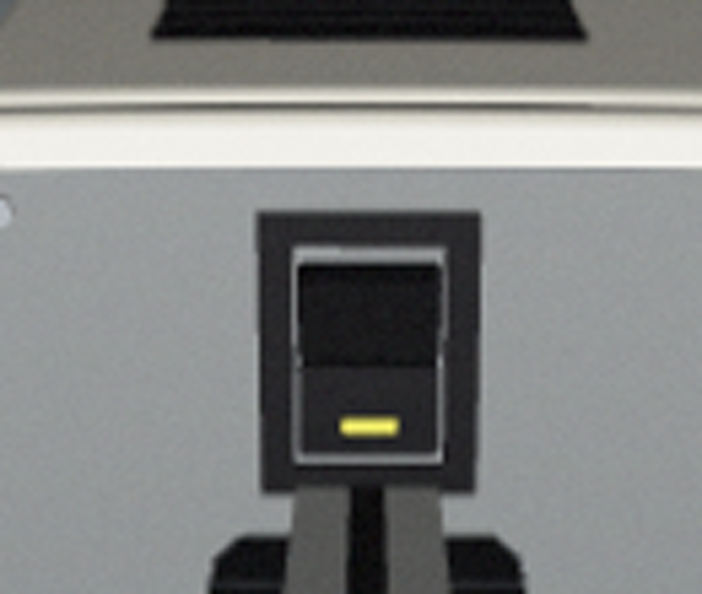

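View pics/g_wz.png

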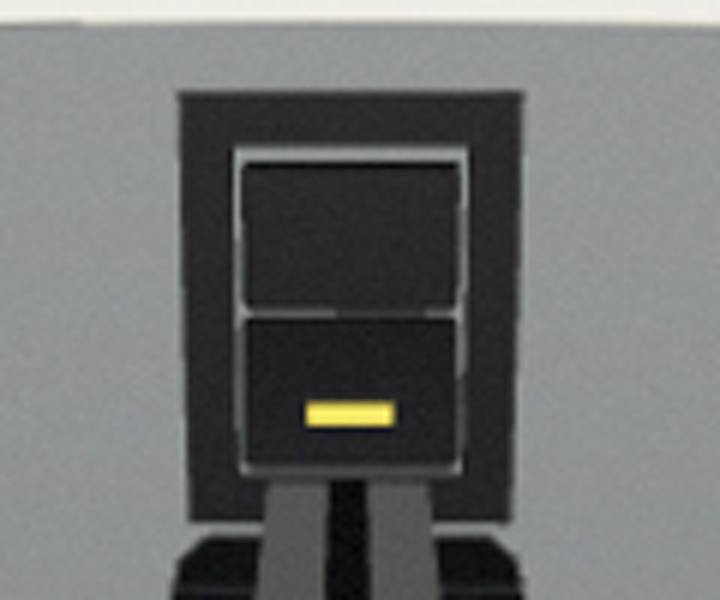

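View pics/j_zz.png

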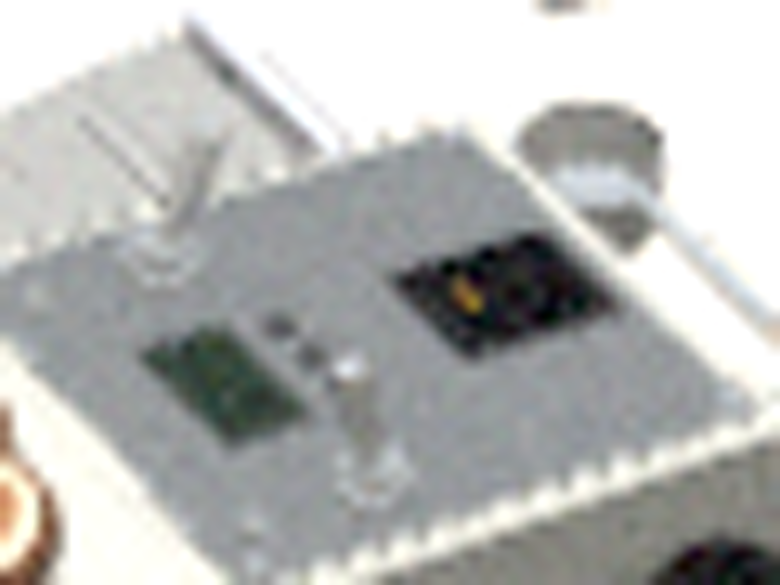

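After lifting, the rocker has flipped. The far half (crop 370,410) now faces the light, the near half is dark, and the raised far edge that showed in the scene view before is gone. The left lever is still in run and the right one in off. Nothing touches the robot and the force is about 0, so I'm handing in.

```bash
python3 - <<'E'
from workcell import order
print(order.finish_job())
E
```

```text
the job is handed in; nothing more can be done
None
```

The tumbler is started for its loaded left bay, and I handed the job in at about 13.5 s of the 35 s allowed; the hand-in gives no verdict. I pushed the left toggle (the black barrel's side) over to run. I then pressed the far end of the rocker, square to the panel, until it snapped on.

- **Final checks:** The last pictures, with the arm clear and the force near 0 N, show the left lever leaning away, the right lever still off and the rocker's far half down. The highest force I read was 7.7 N, on the rocker. The camera judged all of these positions; no joint angle was read.
- **Bystanders:** I saw no sign that the barrel, the cover or the other things had moved. I did not measure their positions again at the end.
- **First push missed:** My first push passed over the lever without touching it. Both cameras showed the shut fingertips about 26 mm behind the reported TCP, which does not match the description. I used that offset for the second push and for the rocker, and both worked.

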